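# Nudge a culture dish into its holder and swing the clip over it

## Robot

A 6-joint arm with a two-finger parallel gripper is mounted at the origin on the work surface; the furniture and walls round the work are solid. World frame = base frame: x ahead of the robot, y to its left, z up, the work surface at z = 0. Lengths are in m, angles in degrees, forces in N, time in s.
With the tool pointing down it reaches from about 0.4 to 0.825 m from the base axis. Payload 7 kg.
Tool frame: the origin (TCP) lies at the very end of the fingers, on their centre line; the grasp point (between the pads) lies tcp_to_grasp behind it (tcp_to_grasp is the distance from the TCP to the grasp point, in m); x points along the fingers, y is the direction in which the jaws open and shut, and the axes are right-handed (so a half turn about x gives the same grasp; the last joint's range is limited). The gripper opens to 88 mm and grips with 3 to 60 N. Pads are 19 mm wide; open, the fingers measure 130 mm over their backs; the gripper's body (78 mm by 193 mm) begins 47 mm behind the grasp point.
Start: joints at [82.282, 20.546, 0.682, 0, -70.136, -16.507], TCP at [0.277, 0.616, 0.227] pointing down, gripper open.
Joint ranges: [-176.03, 176.03], [-82.01, 121.73], [-58.28, 71.71], [-173.87, 95.51], [-174.79, -0.11], [-173.66, 173.66]. Speed limits (degrees/s): [136.94, 136.94, 172.46, 180, 180, 180].

## Interface

Orientations are given as [roll, pitch, yaw] about the fixed x, y, z axes, in that order (R = Rz(yaw) Ry(pitch) Rx(roll)).
In Python, from plant import * gives the robot as it stands. The module is installed in compiled form; this text tells all that it offers.
- The arm moves only by the shell command python3 -m pendant 'ROWS'. ROWS is JSON, a list of rows, each an object with "claw": the finger opening in mm, from 0 to 87.6; "linear": the shift along the tool's x, y, z in mm, a list of three; "twist": the turn about the tool's x in rad. In form: [{"claw": claw, "linear": [tx, ty, tz], "twist": twist}, ...]. A call has exactly 10 rows; each row shifts and turns the commanded pose from where the row before left it, along the tool's axes as they then stand; what a row does not reach is not made up. A row lasts 1/12 s, in which the tool goes at most 41.7 mm and 7.16 degrees, less where a joint would pass 70% of its speed; a pose out of reach is approached as far as the arm can. A call with a gripper value outside its range is refused whole. The fingers move at their own pace and stop on an object; the grip force is fixed at half the most. Time passes only in rows, so rows that do not move let the fingers close, or fill a call up. It gives the time, the measured TCP pose, the force and the opening at its end, in the units of the state.
- get_obs(): the state, without advancing time (a new reading comes with each control period).
- snapshot(name): name is "scene" or "top"; returns (picture, depth): 400x640x3 uint8, red, green, blue; 400x640 float32, m along the optical axis (not along the pixel's ray), 0 where there is no reading.
- camera_params(name): a dict with "fx", "fy", "cx", "cy" (pixels), "k1" (the pictures are not rectified: a ray, as slopes to the right and down, at radius r is drawn at 1 + k1 r^2 times it, then the intrinsics apply), "rvec" (rotation vector, rad) and "tvec" (3), from world to camera coordinates, as OpenCV has them. Camera axes: x right, y down, z forward; pixel columns grow to the right and rows downward; lengths in m; the calibration is good to about 2 mm. A picture is of the moment at which its call begins. camera_params takes no time and is no camera call.
- close_job(): hands the job in, once; it reports no verdict.
Trained networks look in the newest picture that a camera, given by its name, has taken for a name from the list of things; names that differ only in an ending like _2 or _b are one class to them, and where a whole thing is asked for, a point or a joint stands for the part that bears it (a point fixed in the world has none). Each returns a list of dicts, best first, with "confidence" (0 to 1); they miss things now and then, are a little off and sometimes report something else, mostly with a low value. They report only what shows in the picture. A call takes as long as a camera call. They do not tell look-alikes from the thing itself.
- boxes_of(camera, target): "xy" ([column, row] in pixels, amid what is visible of it).
The state is a dict: "clock": time; "joint_pos": joint angles; "qvel": joint speeds; "tau": joint torques, N m; "tool_pos": TCP position; "orientation": TCP orientation; "force": force on the tool from outside, world axes, zero at the start; "moment": the same for the moment, N m; "opening": finger opening in m.
Only numpy, scipy, OpenCV 4.12 (cv2) and the standard library are available. Lean on these libraries where they do the work, as an engineer would, in place of code of your own. Each camera call takes 0.05 s, during which the arm holds its last target. There are 200 camera calls.

## Task

The covered culture dish lies loose on the flat of the grey holder plate. With the shut fingers, gently push it sideways across the plate until it drops over the edge into the round recess and sits flat on its floor; then push the clip's upright stud round until the clip has swung fully over the dish, up to its stop, and take the hand away. Do not grip or lift the dish, and leave the other things on the bench where they are.

Things in the scene. Friction and masses are not known exactly. Their poses are not given: they have to be found in the camera images.
- plate: Flat grey metal dish holder on four short feet, screwed to the bench (cannot move), 150 (its x) x 220 (its y) mm, 12 mm thick on 10 mm feet: its top is 22 mm above the bench. Origin: on the bench under its centre; z up. Its top is a plain flat land apart from the recess, at its -y part, and the clip's pivot post.
- recess (a point): Centre of the floor of the round recess: 60 mm across, 4.5 mm deep, so its floor is 17.5 mm above the bench; centre at plate x 0, y -50 mm. Axes as the plate's.
- dish: Round covered petri dish of clear plastic with a ring on its lid, the one lying on the plate, about 30 g. Overall 60 mm across, 16 mm high; the foot (lowest 5 mm) is only 54 mm across. Origin: centre of its underside. It starts on the plate's land on the +y side of the recess, wholly clear of it. Seated, its foot is in the recess (3 mm play all round), the wider lid part just clears the plate's top, and its lid top stands 11.5 mm above the plate (16 mm before).
- clip (a joint): Flat steel hold-down clip, turning level about the upright pivot post. 0 = swung out, clear of the dish; it grows clockwise seen from above, to 1.6 rad at the stop, where the arm points from the pivot at the recess centre. It stays where it is left and takes about 0.5 N at the stud to move. The arm is 47 mm long from the pivot, 10 mm wide, its underside 14 mm and its top 17 mm above the plate: it passes 2.5 mm above a seated dish, and fouls a dish that is not seated.
- clip_stud (a point): Centre of the top of the upright black stud near the clip's free end: 9 mm in diameter, 27 mm tall above the arm; top 66 mm above the bench, 38 mm from the pivot axis. Push it sideways.
- clip_pivot (a point): Point on the clip's pivot axis, at the underside of the arm (36 mm above the bench); at plate x -55, y -80 mm. The post and its screw reach 5.5 mm above this point.
- spare_dish: A second, identical covered dish standing on the bench beside the plate; leave it alone. Origin: centre of its underside.
- bottle: Small capped reagent bottle, 36 mm across, 64 mm tall, on the bench behind the plate; leave it alone. Origin: centre of its underside.
- tweezers: Steel tweezers, 126 x 12 x 9 mm, lying on the bench nearer the robot; leave them alone. Origin: centre of the underside.
- tissue: Blue packet of lens tissue, 88 x 62 x 13 mm, on the bench at the left; leave it alone. Origin: centre of its underside.
Things that resemble listed ones, but are neither listed nor needed, are in the scene too. Leave any brown or turquoise look-alike of the dish alone.

How it is judged:
By the outcome, as a careful person would: the job done as asked, in the order asked, and still so for the second after the job is handed in, with the robot touching nothing.
It also fails if it takes over 45 s, if anything falls off the work surface, if the arm or the gripper's body presses on something with over 40 N, if the wrist force passes 120 N, or if a joint passes its speed limit or range.

## Working session

There is one attempt and no reset: what is moved stays moved. The work goes in short steps, Python scripts to look and compute and a shell command to move; the robot and the scene stay as the last step left them, time stands still between calls to the robot, and variables do not carry over. Pictures are saved under pics/ and viewed, about 8 in all and at most 12, crops included, and the job is handed in when it is done.

```bash
mkdir -p pics
cat > h.py <<'E'
from plant import *
import numpy as np, cv2
def cam(n):
    p=camera_params(n);K=np.array([[p['fx'],0,p['cx']],[0,p['fy'],p['cy']],[0,0,1.]])
    R=cv2.Rodrigues(np.array(p['rvec'],float))[0];return K,p['k1'],R,np.array(p['tvec'],float)
def ray(n,uv):
    K,k1,R,t=cam(n)
    s=cv2.undistortPoints(np.array([[uv]],float),K,np.array([k1,0,0,0.]))[0,0]
    return -R.T@t, R.T@np.array([s[0],s[1],1.])
def atz(n,uv,z):
    c,d=ray(n,uv);return c+d*(z-c[2])/d[2]
def atd(n,uv,D):
    c,d=ray(n,uv);return c+d*D[int(round(uv[1])),int(round(uv[0]))]
def proj(n,P):
    K,k1,R,t=cam(n);return cv2.projectPoints(np.array(P,float).reshape(-1,1,3),cv2.Rodrigues(R)[0],t,K,np.array([k1,0,0,0.]))[0][:,0]
def save(n,im):cv2.imwrite('pics/'+n,im[:,:,::-1])
E
python3 - <<'E'
from h import *
for n in('scene','top'):
    im,D=snapshot(n);save(n+'1.png',im);np.save(n+'D.npy',D)
    c,d=ray(n,(320,200));print(n,c,d)
    for t in('plate','dish','clip','clip_stud','clip_pivot'):
        for b in boxes_of(n,t)[:4]:
            print(t,b['confidence'],b['xy'],atd(n,b['xy'],D).round(3))
o=get_obs();print(o['tool_pos'],o['orientation'],o['opening'],o['clock'])
E
```

```text
scene [ 0.0800991  -0.32805711  0.58431345] [ 0.52883518  0.63900135 -0.55908251]
plate 0.71 [318.3, 230.9] [0.522 0.213 0.022]
dish 0.91 [246.1, 237.5] [0.376 0.312 0.017]
dish 0.73 [352.1, 205.6] [0.665 0.241 0.018]
dish 0.65 [221.8, 224.6] [0.356 0.397 0.017]
dish 0.62 [301.9, 219.2] [0.507 0.26  0.038]
clip 0.67 [305.1, 244.8] [0.464 0.192 0.023]
clip_stud 0.54 [307.0, 243.4] [0.46  0.179 0.038]
clip_stud 0.52 [317.8, 235.6] [0.511 0.203 0.019]
clip_pivot 0.9 [319.0, 237.2] [0.51  0.196 0.019]
top [0.48849362 0.19836824 1.20802521] [ 0.03728296  0.00232327 -0.99939224]
plate 0.72 [316.3, 206.3] [0.515 0.211 0.02 ]
dish 0.93 [261.2, 153.9] [0.658 0.368 0.013]
dish 0.84 [278.5, 256.9] [0.374 0.312 0.017]
dish 0.71 [304.1, 153.7] [0.661 0.248 0.016]
dish 0.68 [294.3, 205.7] [0.515 0.27  0.041]
clip 0.17 [289.7, 207.7] [0.509 0.283 0.037]
clip_stud 0.63 [334.0, 225.3] [0.464 0.162 0.037]
clip_stud 0.51 [313.5, 207.7] [0.511 0.219 0.017]
clip_pivot 0.69 [312.4, 204.3] [0.52  0.222 0.02 ]
[0.27697621 0.615523   0.2265734 ] [-26.83019924  89.99770861 128.94222328] 0.08776936005493155 0.6
```

View pics/scene1.png

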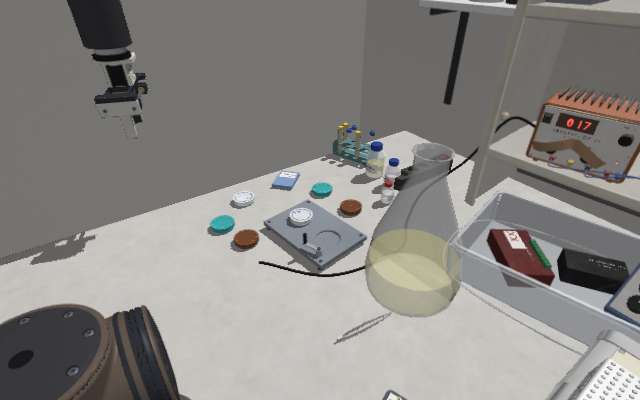

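View pics/top1.png

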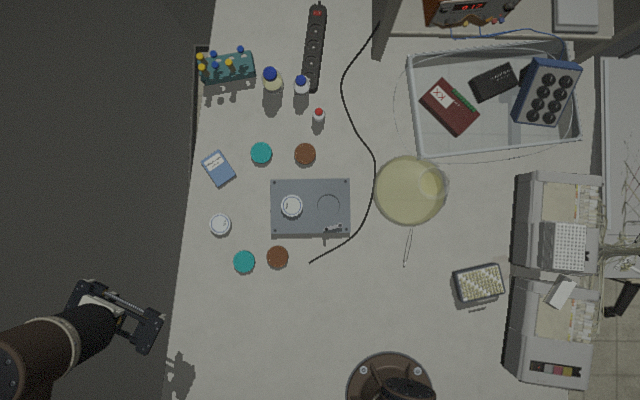

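The top view shows the plate at about (311,207), the dish on it at (291,206), the recess at (328,205) and the clip at about (333,227). Next I'll enlarge both views and fit the plate pose.

Run:
```python
from h import *
a=cv2.imread('pics/top1.png')[170:245,260:360];b=cv2.imread('pics/scene1.png')[195:270,255:375]
a=cv2.resize(a,(800,600),interpolation=cv2.INTER_CUBIC);cv2.imwrite('pics/a.png',a)
b=cv2.resize(b,(800,500),interpolation=cv2.INTER_CUBIC);cv2.imwrite('pics/b.png',b)
D=np.load('topD.npy')
# plate from top depth: points with z 16..30mm in region
P=[]
for v in range(170,245):
    for u in range(262,360):
        if D[v,u]>0:
            p=atd('top',(u,v),D)
            if .015<p[2]<.03:P.append((u,v,*p))
P=np.array(P);m=np.zeros((400,640),np.uint8);m[P[:,1].astype(int),P[:,0].astype(int)]=255
n,l,s,c=cv2.connectedComponentsWithStats(m);k=1+np.argmax(s[1:,4]);print(s[k],c[k])
ys,xs=np.nonzero(l==k)
W=np.array([atz('top',(x,y),.022)[:2] for x,y in zip(xs,ys)],np.float32)
print(cv2.minAreaRect(W),np.median(P[:,4]))
Q=[]
for v in range(185,230):
    for u in range(275,355):
        if D[v,u]>0:
            p=atd('top',(u,v),D)
            if .030<p[2]<.08:Q.append(p)
Q=np.array(Q);d=Q[Q[:,1]>.2];print(len(d),d.mean(0),(d.min(0)+d.max(0))/2,np.ptp(d,0))
e=Q[Q[:,1]<=.2];print(e.round(3))
```

```text
Traceback (most recent call last):
  File "h.py", line 13, in atd
    c,d=ray(n,uv);return c+d*D[int(round(uv[1])),int(round(uv[0]))]
        ~~~^^^^^^
  File "h.py", line 7, in ray
    K,k1,R,t=cam(n)
             ~~~^^^
  File "h.py", line 4, in cam
    p=camera_params(n);K=np.array([[p['fx'],0,p['cx']],[0,p['fy'],p['cy']],[0,0,1.]])
ValueError: time passes only in moves, steps and waits
```

View pics/a.png

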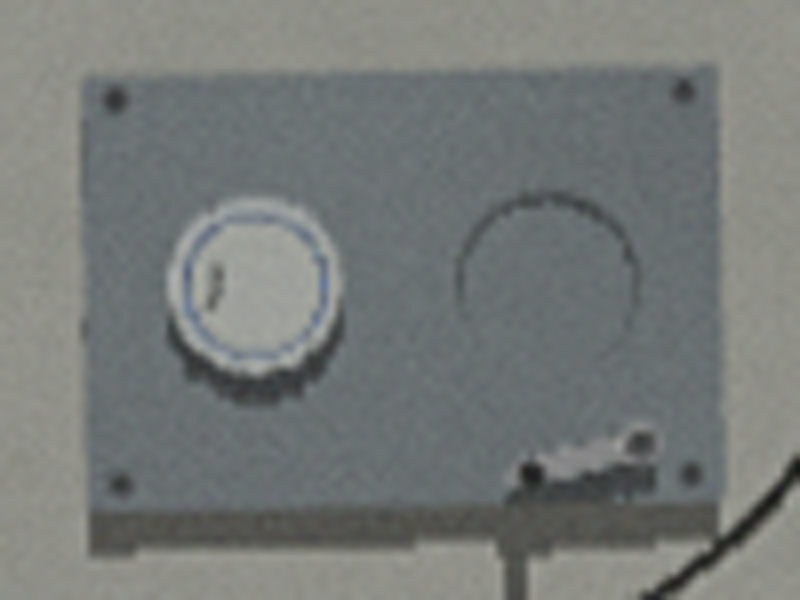

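View pics/b.png

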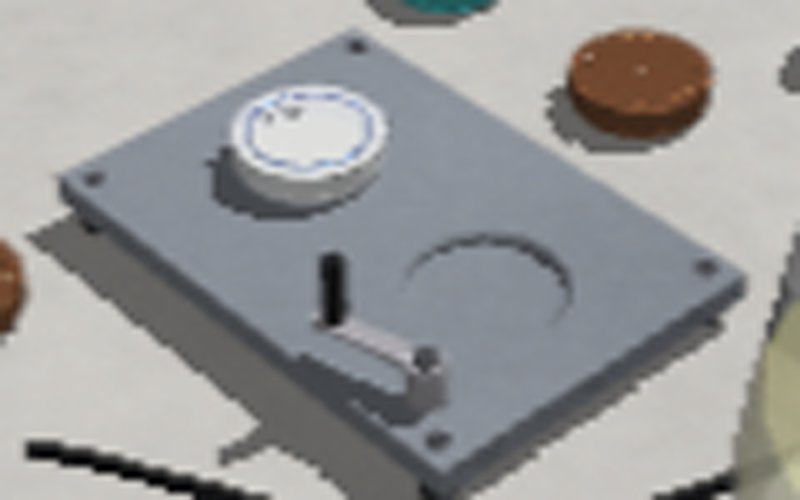

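```bash
sed -i 's/^def cam/from functools import lru_cache\n@lru_cache(None)\ndef cam/' h.py
python3 - <<'E'
from h import *
D=np.load('topD.npy')
f=lambda x,y,z:atz('top',(260+(x+.5)/8-.5,170+(y+.5)/8-.5),z)
g=lambda x,y,z:atz('scene',(255+(x+.5)*.15-.5,195+(y+.5)*.15-.5),z)
C=np.array([f(*p,.022)[:2] for p in((82,75),(718,68),(722,498),(90,510))])
print('corners',C.round(4),'ctr',C.mean(0))
S=np.array([g(*p,.022)[:2] for p in((355,32),(745,280),(445,470),(62,180))]);print('scene',S.round(4),S.mean(0))
L=np.array([[75,110],[75,-110],[-75,-110],[-75,110]])/1e3
def fit(A):
    M=cv2.estimateAffinePartial2D(L,A)[0];print('fit yaw',np.degrees(np.arctan2(M[1,0],M[0,0])),'scale',np.hypot(M[0,0],M[1,0]),M[:,2]);
    th=np.arctan2(M[1,0],M[0,0]);R=np.array([[np.cos(th),-np.sin(th)],[np.sin(th),np.cos(th)]])
    for n,q in(('recess',(0,-.05)),('pivot',(-.055,-.08)),('stud0',(-.055-.038*.505,-.08+.038*.863))):print(n,(M[:,2]+R@q).round(4))
fit(C);fit(S);fit((C+S)/2)
print('meas recess',f(548,280,.022),'pivot',f(642,442,.0415),g(427,356,.0415),'stud',f(532,474,.066),g(332,258,.066))
print('dish',f(256,286,.038),g(309,132,.038))
print('tcp2grasp',globals().get('tcp_to_grasp'))
for t in range(200,460,1):pass
for u in (375,385,400,410,420,430,440):print(u,[atd('top',(u,190),D).round(3)])
E
```

```text
corners [[0.588  0.341 ]
 [0.5951 0.1215]
 [0.4472 0.1175]
 [0.4384 0.3342]] ctr [0.51713831 0.22853022]
scene [[0.5883 0.3391]
 [0.5952 0.1202]
 [0.45   0.1168]
 [0.4403 0.3325]] [0.51845839 0.22716307]
fit yaw 2.090324305522714 scale 0.9920198435868968 [0.51713831 0.22853022]
recess [0.519  0.1786]
pivot [0.4651 0.1466]
stud0 [0.4447 0.1786]
fit yaw 2.1209258784668448 scale 0.9853205512423525 [0.5184584  0.22716307]
recess [0.5203 0.1772]
pivot [0.4665 0.1452]
stud0 [0.4461 0.1772]
fit yaw 2.1055739100266853 scale 0.9886701610012422 [0.51779835 0.22784664]
recess [0.5196 0.1779]
pivot [0.4658 0.1459]
stud0 [0.4454 0.1779]
meas recess [0.52065279 0.17867086 0.022     ] pivot [0.46612018 0.14614441 0.0415    ] [0.46753552 0.14676752 0.0415    ] stud [0.45526112 0.18336721 0.066     ] [0.45745115 0.18443398 0.066     ]
dish [0.51605252 0.27798747 0.038     ] [0.51787688 0.27780989 0.038     ]
tcp2grasp 0.0188
375 [array([0.56 , 0.057, 0.077])]
385 [array([0.556, 0.041, 0.146])]
400 [array([0.553, 0.016, 0.212])]
410 [array([0.551, 0.001, 0.251])]
420 [array([ 0.547, -0.007,  0.316])]
430 [array([ 0.563, -0.085,  0.087])]
440 [array([ 0.55 , -0.057,  0.285])]
```

The plate yaw is about 2.1°, the recess is at (0.520, 0.178) and the dish at (0.517, 0.278). The pivot is at (0.466, 0.146) and the stud at (0.456, 0.184). These heights and sizes agree with the given ones. I'll move behind the dish with the fingers shut.

```bash
python3 -m pendant '[{"claw":0,"linear":[0,16,-33],"twist":0},{"claw":0,"linear":[0,16,-33],"twist":0},{"claw":0,"linear":[0,16,-33],"twist":0},{"claw":0,"linear":[0,16,-33],"twist":0},{"claw":0,"linear":[0,16,-33],"twist":0},{"claw":0,"linear":[0,16,-33],"twist":0},{"claw":0,"linear":[0,16,-33],"twist":0},{"claw":0,"linear":[0,16,-33],"twist":0},{"claw":0,"linear":[0,16,-33],"twist":0},{"claw":0,"linear":[0,16,-33],"twist":0}]'
python3 -m pendant '[{"claw":0,"linear":[8,0,0],"twist":0.112},{"claw":0,"linear":[8,0,0],"twist":0.112},{"claw":0,"linear":[8,0,0],"twist":0.112},{"claw":0,"linear":[8,0,0],"twist":0.112},{"claw":0,"linear":[8,0,0],"twist":0.112},{"claw":0,"linear":[8,0,0],"twist":0.112},{"claw":0,"linear":[8,0,0],"twist":0.112},{"claw":0,"linear":[8,0,0],"twist":0.112},{"claw":0,"linear":[8,0,0],"twist":0.112},{"claw":0,"linear":[8,0,0],"twist":0.104}]'
cat >> h.py <<'E'
def st():
    o=get_obs();r,p,y=o['orientation'];print('t',o['clock'],'tcp',np.round(o['tool_pos'],4),'tooly ang',(90-r+y)%360,'pitch',p,'F',np.round(o['force'],2),'op',o['opening'])
E
python3 - <<'E'
from h import *
st()
im,D=snapshot('scene');save('s2.png',im)
b=cv2.imread('pics/s2.png')[120:280,220:420];cv2.imwrite('pics/c.png',cv2.resize(b,(750,600),interpolation=cv2.INTER_CUBIC))
E
```

```text
clock: 1.43
tool_pos: [0.5132, 0.3327, 0.2269]
orientation: [-108.3, 90.0, 47.5]
force: [0.2, 0.1, -0.2]
opening: 0.0269
clock: 2.27
tool_pos: [0.5123, 0.3342, 0.1463]
orientation: [-45.6, 90.0, 46.1]
force: [0.6, -0.1, -0.6]
opening: 0.0002
t 2.2667 tcp [0.5123 0.3342 0.1463] tooly ang 181.73654228232442 pitch 89.9870767529185 F [ 0.58 -0.07 -0.58] op 0.00024917979198230757
```

View pics/c.png

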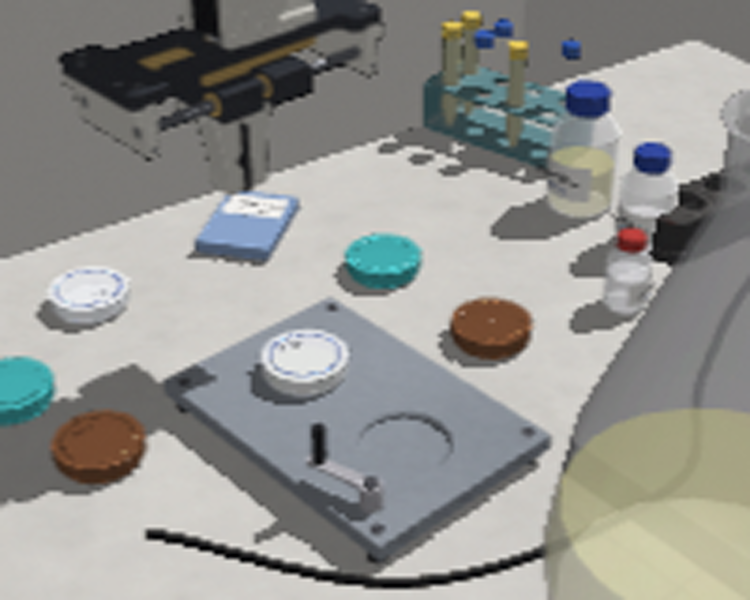

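The view shows the arm's shut fingers at (240,165), above and behind the dish at (305,360). Nothing has been disturbed. Next I'll lower them.

```bash
python3 -m pendant '[{"claw":0,"linear":[16,-3,0],"twist":0},{"claw":0,"linear":[18,0,0],"twist":0},{"claw":0,"linear":[18,0,0],"twist":0},{"claw":0,"linear":[18,0,0],"twist":0},{"claw":0,"linear":[16,0,0],"twist":0},{"claw":0,"linear":[12,0,0],"twist":0},{"claw":0,"linear":[9,0,0],"twist":0},{"claw":0,"linear":[6,0,0],"twist":0},{"claw":0,"linear":[5,0,0],"twist":0},{"claw":0,"linear":[0,0,0],"twist":0}]'
python3 - <<'E'
from h import *
st()
E
```

```text
clock: 3.15
tool_pos: [0.5151, 0.3342, 0.028]
orientation: [134.7, 90.0, -133.2]
force: [-0.4, -0.5, -0.7]
opening: 0.0005
t 3.15 tcp [0.5151 0.3342 0.028 ] tooly ang 182.09596688346568 pitch 89.95295931754924 F [-0.35 -0.54 -0.72] op 0.00047645548663956835
```

```bash
python3 -m pendant '[{"claw":0,"linear":[0,0,-5],"twist":0},{"claw":0,"linear":[0,0,-5],"twist":0},{"claw":0,"linear":[0,0,-5],"twist":0},{"claw":0,"linear":[0,0,-5],"twist":0},{"claw":0,"linear":[0,0,-6],"twist":0},{"claw":0,"linear":[0,0,-7],"twist":0},{"claw":0,"linear":[0,0,-7],"twist":0},{"claw":0,"linear":[0,0,-7],"twist":0},{"claw":0,"linear":[0,0,-7],"twist":0},{"claw":0,"linear":[0,0,-7],"twist":0}]'
python3 -m pendant '[{"claw":0,"linear":[0,0,-6],"twist":0},{"claw":0,"linear":[0,0,-5],"twist":0},{"claw":0,"linear":[0,0,-4],"twist":0},{"claw":0,"linear":[0,0,-4],"twist":0},{"claw":0,"linear":[0,0,-3],"twist":0},{"claw":0,"linear":[0,0,-2],"twist":0},{"claw":0,"linear":[0,0,-2],"twist":0},{"claw":0,"linear":[0,0,0],"twist":0},{"claw":0,"linear":[0,0,0],"twist":0},{"claw":0,"linear":[0,0,0],"twist":0}]'
python3 - <<'E'
from h import *
st()
im,D=snapshot('scene');save('s3.png',im)
im2,D2=snapshot('top');save('t3.png',im2)
a=cv2.resize(im2[170:245,270:370],(700,525)[:2],interpolation=cv2.INTER_CUBIC);b=cv2.resize(im[195:270,275:375],(700,525),interpolation=cv2.INTER_CUBIC)
v=np.vstack([cv2.resize(a,(400,300)),cv2.resize(b,(400,300))]);v=cv2.resize(v,(400,600));save('d.png',b)
E
```

```text
clock: 3.98
tool_pos: [0.5175, 0.2726, 0.0286]
orientation: [-46.4, 90.0, 45.6]
force: [-1.2, -0.6, -0.3]
opening: 0.0005
clock: 4.82
tool_pos: [0.5183, 0.2474, 0.0285]
orientation: [133.1, 90.0, -134.9]
force: [-0.0, -0.3, -0.9]
opening: 0.0007
t 4.8167 tcp [0.5183 0.2474 0.0285] tooly ang 182.07089794230797 pitch 89.98556460811834 F [-0.05 -0.35 -0.94] op 0.0006677968803017828
```

View pics/d.png

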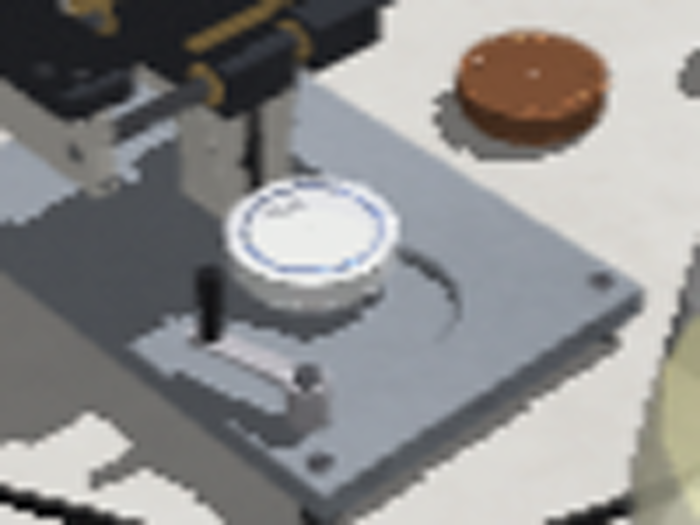

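The dish is pushed partly over the recess, with its lid centre at crop (313,232). I'll measure it.

Run:
```python
from h import *
print(atz('scene',(275+313.5/7-.5,195+232.5/7-.5),.038))
im=cv2.imread('pics/s3.png');h=cv2.cvtColor(im,cv2.COLOR_BGR2HSV)
m=((h[:,:,2]>170)).astype(np.uint8)[195:250,295:340]
n,l,s,c=cv2.connectedComponentsWithStats(m)
for k in range(1,n):
    if s[k,4]>50:print(s[k],c[k]+[295,195],atz('scene',c[k]+[295,195],.038))
```

```text
[0.51828199 0.20527792 0.038     ]
[ 12   0  33  41 729] [325.40466392 216.79012346] [0.55844091 0.22924036 0.038     ]
```

```bash
python3 -m pendant '[{"claw":0,"linear":[0,0,-3],"twist":0},{"claw":0,"linear":[0,0,-3],"twist":0},{"claw":0,"linear":[0,0,-3],"twist":0},{"claw":0,"linear":[0,0,-3],"twist":0},{"claw":0,"linear":[0,0,-3],"twist":0},{"claw":0,"linear":[0,0,-3],"twist":0},{"claw":0,"linear":[0,0,-2],"twist":0},{"claw":0,"linear":[0,0,-2],"twist":0},{"claw":0,"linear":[0,0,-2],"twist":0},{"claw":0,"linear":[0,0,-1],"twist":0}]'
python3 -m pendant '[{"claw":0,"linear":[0,0,-1],"twist":0},{"claw":0,"linear":[0,0,-1],"twist":0},{"claw":0,"linear":[0,0,-1],"twist":0},{"claw":0,"linear":[0,0,0],"twist":0},{"claw":0,"linear":[0,0,0],"twist":0},{"claw":0,"linear":[0,0,0],"twist":0},{"claw":0,"linear":[0,0,0],"twist":0},{"claw":0,"linear":[0,0,0],"twist":0},{"claw":0,"linear":[0,0,0],"twist":0},{"claw":0,"linear":[0,0,0],"twist":0}]'
python3 - <<'E'
from h import *
st()
im,D=snapshot('scene');save('s4.png',im)
save('e.png',cv2.resize(im[195:270,275:375],(700,525),interpolation=cv2.INTER_CUBIC))
E
```

```text
clock: 5.75
tool_pos: [0.5192, 0.2221, 0.0285]
orientation: [132.4, 90.0, -135.5]
force: [-0.6, 1.1, -1.2]
opening: 0.0004
clock: 6.58
tool_pos: [0.5194, 0.2194, 0.0286]
orientation: [-171.1, 90.0, -79.0]
force: [-0.3, -1.2, -1.2]
opening: 0.0005
t 6.5833 tcp [0.5194 0.2194 0.0286] tooly ang 182.06443773698402 pitch 89.99877862212166 F [-0.26 -1.2  -1.19] op 0.0005464288652736013
```

View pics/e.png

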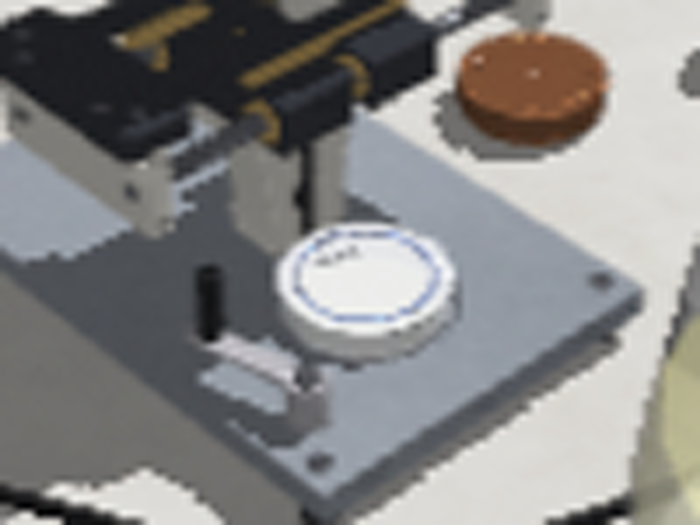

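The dish at (366,280) looks lower and close to the plate all round. I'll check the height of its lid from depth.

```bash
cat >> h.py <<'E'
def lid():
    for n in('scene','top'):
        im,D=snapshot(n);P=[]
        for x in np.arange(-.021,.022,.003):
            for y in np.arange(-.021,.022,.003):
                if np.hypot(x,y)<.022:
                    uv=proj(n,[[.52+x,.178+y,.0335]])[0]
                    if D[int(round(uv[1])),int(round(uv[0]))]>0:P.append(atd(n,uv.round(),D))
        P=np.array(P);P=P[(P[:,2]<.045)&(P[:,2]>.02)]
        A=np.c_[P[:,0]-.52,P[:,1]-.178,np.ones(len(P))];c=np.linalg.lstsq(A,P[:,2],rcond=None)[0]
        q=[atd(n,proj(n,[[px,py,.022]])[0].round(),D)[2] for px,py in((.57,.15),(.57,.17),(.575,.2),(.5,.13),(.53,.13),(.575,.22))]
        print(n,len(P),'lid z',c[2],'tilt deg',np.degrees(c[:2]),'std',P[:,2].std(),'plate z',np.round(q,4))
E
python3 - <<'E'
from h import *
lid()
print(atz('scene',(275+366.5/7-.5,195+280/7-.5),.0335))
E
```

```text
scene 176 lid z 0.03379515969432365 tilt deg [-0.30753899 -0.6271553 ] std 0.0009690682262927633 plate z [0.0223 0.0214 0.0236 0.023  0.0231 0.0239]
top 2 lid z 0.029069340497036716 tilt deg [-3.32327973e+01 -2.34025884e-03] std 0.0008019429091594699 plate z [0.0212 0.4669 0.4718 0.019  0.0169 0.4713]
[0.51889258 0.17789316 0.0335    ]
```

The lid is at z 33.8 mm (33.5 expected) and level within 1°, so the dish is seated. I'll back off, lift, move behind the stud and turn the hand.

```bash
python3 -m pendant '[{"claw":0,"linear":[0,0,5],"twist":0},{"claw":0,"linear":[0,0,10],"twist":0},{"claw":0,"linear":[-15,0,0],"twist":0},{"claw":0,"linear":[-25,0,0],"twist":0},{"claw":0,"linear":[-25,0,0],"twist":0},{"claw":0,"linear":[-25,0,0],"twist":0},{"claw":0,"linear":[0,22,-8],"twist":0},{"claw":0,"linear":[0,22,-8],"twist":0},{"claw":0,"linear":[0,22,-8],"twist":0},{"claw":0,"linear":[0,24,-9],"twist":0}]'
python3 -m pendant '[{"claw":0,"linear":[0,0,0],"twist":-0.115},{"claw":0,"linear":[0,0,0],"twist":-0.115},{"claw":0,"linear":[0,0,0],"twist":-0.115},{"claw":0,"linear":[0,0,0],"twist":-0.115},{"claw":0,"linear":[0,0,0],"twist":-0.115},{"claw":0,"linear":[0,0,0],"twist":-0.115},{"claw":0,"linear":[0,0,0],"twist":-0.115},{"claw":0,"linear":[0,0,0],"twist":-0.115},{"claw":0,"linear":[0,0,0],"twist":-0.115},{"claw":0,"linear":[0,0,0],"twist":-0.115}]'
python3 - <<'E'
from h import *
st()
o=get_obs();a=np.radians(90-o['orientation'][0]+o['orientation'][2]);d=np.array([.4301,.1976])-o['tool_pos'][:2]
y=np.array([np.cos(a),np.sin(a)]);z=np.array([np.sin(a),-np.cos(a)]);print('ty,tz mm',d@y*1e3,d@z*1e3)
lid()
E
```

```text
clock: 7.57
tool_pos: [0.4295, 0.1987, 0.1187]
orientation: [-50.5, 90.0, 41.5]
force: [-0.7, 0.9, 1.0]
opening: 0.0001
clock: 8.4
tool_pos: [0.4302, 0.199, 0.1187]
orientation: [-117.2, 90.0, 41.1]
force: [-0.1, -1.1, -0.1]
opening: 0.0004
t 8.4 tcp [0.4302 0.199  0.1187] tooly ang 248.30404054805908 pitch 89.97673646258494 F [-0.06 -1.09 -0.13] op 0.00041440729179164536
ty,tz mm 1.3492969947372888 -0.4516251054600953
scene 176 lid z 0.03382179754446656 tilt deg [-0.09485742 -0.41937914] std 0.0009171874892969057 plate z [0.023  0.0253 0.0222 0.0228 0.0236 0.0204]
top 177 lid z 0.03283497639589944 tilt deg [0.00134815 0.62355392] std 0.002338712359117804 plate z [0.0182 0.0256 0.0222 0.0232 0.0197 0.0223]
```

```bash
python3 -m pendant '[{"claw":0,"linear":[15,1,0],"twist":0},{"claw":0,"linear":[18,0,0],"twist":0},{"claw":0,"linear":[16,0,0],"twist":0},{"claw":0,"linear":[12,0,0],"twist":0},{"claw":0,"linear":[6,0,0],"twist":0},{"claw":0,"linear":[3,0,0],"twist":0},{"claw":0,"linear":[0,0,0],"twist":0},{"claw":0,"linear":[0,0,-4],"twist":0},{"claw":0,"linear":[0,0,-4],"twist":0},{"claw":0,"linear":[0,0,-4],"twist":0}]'
python3 -m pendant '[{"claw":0,"linear":[0,0,-4],"twist":0},{"claw":0,"linear":[0,0,-4],"twist":0},{"claw":0,"linear":[0,0,-4],"twist":0},{"claw":0,"linear":[0,0,-4],"twist":0},{"claw":0,"linear":[0,0,-4],"twist":0},{"claw":0,"linear":[0,0,-4],"twist":0},{"claw":0,"linear":[0,0,-4],"twist":0},{"claw":0,"linear":[0,0,-4],"twist":0},{"claw":0,"linear":[0,0,-4],"twist":0},{"claw":0,"linear":[0,0,-3],"twist":0}]'
python3 - <<'E'
from h import *
st()
im,D=snapshot('scene');save('s5.png',im)
save('f.png',cv2.resize(im[185:270,265:375],(770,595),interpolation=cv2.INTER_CUBIC))
E
```

```text
clock: 9.33
tool_pos: [0.4417, 0.1931, 0.0493]
orientation: [-115.1, 89.9, 42.8]
force: [0.4, -0.5, -0.1]
opening: 0.0003
clock: 10.17
tool_pos: [0.477, 0.1773, 0.0483]
orientation: [66.5, 89.9, -135.6]
force: [-0.7, -0.9, 0.3]
opening: 0.0006
t 10.1667 tcp [0.477  0.1773 0.0483] tooly ang 247.92726466026647 pitch 89.92270647896486 F [-0.67 -0.9   0.3 ] op 0.0005593771843081725
```

View pics/f.png

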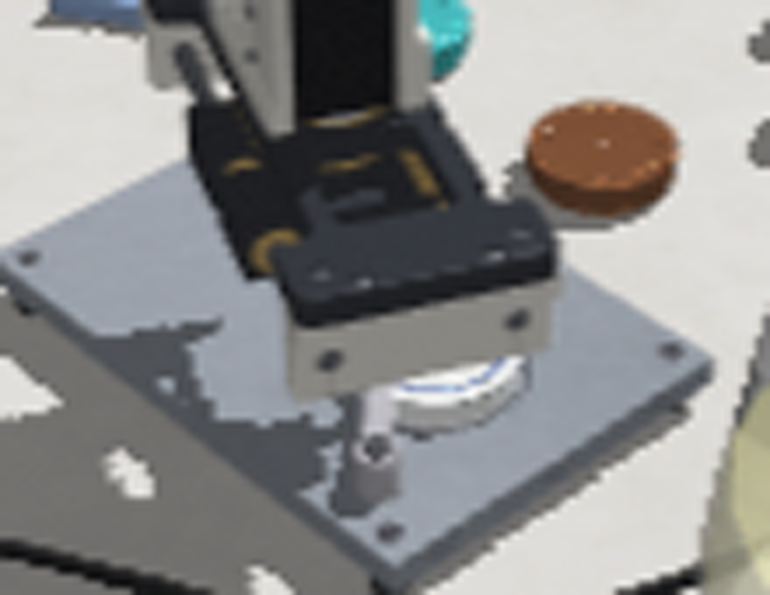

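The clip arm, running from the pivot at (375,448), has swung part of the way towards the dish. I'll keep pushing gently until the stop shows in the force.

```bash
python3 -m pendant '[{"claw":0,"linear":[0,0,-2],"twist":0},{"claw":0,"linear":[0,0,-2],"twist":0},{"claw":0,"linear":[0,0,-1],"twist":0},{"claw":0,"linear":[0,0,-1],"twist":0},{"claw":0,"linear":[0,0,-1],"twist":0},{"claw":0,"linear":[0,0,-1],"twist":0},{"claw":0,"linear":[0,0,0],"twist":0},{"claw":0,"linear":[0,0,0],"twist":0},{"claw":0,"linear":[0,0,0],"twist":0},{"claw":0,"linear":[0,0,0],"twist":0}]'
python3 -m pendant '[{"claw":0,"linear":[0,0,-0.5],"twist":0},{"claw":0,"linear":[0,0,-0.5],"twist":0},{"claw":0,"linear":[0,0,-0.5],"twist":0},{"claw":0,"linear":[0,0,-0.5],"twist":0},{"claw":0,"linear":[0,0,0],"twist":0},{"claw":0,"linear":[0,0,0],"twist":0},{"claw":0,"linear":[0,0,0],"twist":0},{"claw":0,"linear":[0,0,0],"twist":0},{"claw":0,"linear":[0,0,0],"twist":0},{"claw":0,"linear":[0,0,0],"twist":0}]'
```

```text
clock: 11.05
tool_pos: [0.4844, 0.1752, 0.0486]
orientation: [-120.1, 90.0, 37.9]
force: [-0.6, 0.0, -1.0]
opening: 0.0006
clock: 11.88
tool_pos: [0.4861, 0.1743, 0.0485]
orientation: [53.1, 90.0, -148.9]
force: [-2.5, -1.0, 0.8]
opening: 0.0005
```

```bash
python3 -m pendant '[{"claw":0,"linear":[0,0,-0.5],"twist":0},{"claw":0,"linear":[0,0,-0.5],"twist":0},{"claw":0,"linear":[0,0,-0.5],"twist":0},{"claw":0,"linear":[0,0,-0.5],"twist":0},{"claw":0,"linear":[0,0,0],"twist":0},{"claw":0,"linear":[0,0,0],"twist":0},{"claw":0,"linear":[0,0,0],"twist":0},{"claw":0,"linear":[0,0,0],"twist":0},{"claw":0,"linear":[0,0,0],"twist":0},{"claw":0,"linear":[0,0,0],"twist":0}]'
python3 - <<'E'
from h import *
F=[]
st()
im,D=snapshot('scene');im2,_=snapshot('top');save('s6.png',im);F.append(get_obs()['force']);print(F)
save('g.png',np.vstack([cv2.resize(im[195:265,275:375],(400,280),interpolation=cv2.INTER_CUBIC),cv2.resize(im2[170:240,270:370],(400,280),interpolation=cv2.INTER_CUBIC)]))
E
```

```text
clock: 12.72
tool_pos: [0.4874, 0.173, 0.0483]
orientation: [57.8, 89.9, -144.3]
force: [-4.9, -2.3, 1.7]
opening: 0.0001
t 12.7167 tcp [0.4874 0.173  0.0483] tooly ang 247.9346605605769 pitch 89.90464924562795 F [-4.92 -2.34  1.71] op 5.893591957154844e-05
[array([-3.84705075, -2.64952733,  1.52036307])]
```

The force (-4.9, -2.3) points nearly radially, so this looks like friction at the stud and not the stop. I'll follow the tangent at the end position instead.

```bash
python3 -m pendant '[{"claw":0,"linear":[0,0.5,0],"twist":0},{"claw":0,"linear":[0,0.5,0],"twist":0},{"claw":0,"linear":[0,0.5,0],"twist":0},{"claw":0,"linear":[0,0.5,0],"twist":0},{"claw":0,"linear":[0,0.5,0],"twist":0},{"claw":0,"linear":[0,0,0],"twist":0},{"claw":0,"linear":[0,0,0],"twist":0},{"claw":0,"linear":[0,0,0],"twist":0},{"claw":0,"linear":[0,0,0],"twist":0},{"claw":0,"linear":[0,0,0],"twist":0}]'
python3 - <<'E'
from h import *
st()
for i in range(3): snapshot('scene');print(np.round(get_obs()['force'],2))
E
```

```text
clock: 13.65
tool_pos: [0.4875, 0.1723, 0.0486]
orientation: [-98.1, 89.9, 59.8]
force: [-5.1, 3.4, -2.1]
opening: 0.0008
t 13.65 tcp [0.4875 0.1723 0.0486] tooly ang 247.96375284547537 pitch 89.90250371066307 F [-5.05  3.41 -2.14] op 0.0007701676513206273
[-4.05  3.54 -2.07]
[-4.68  3.58 -1.6 ]
[-4.45  4.16 -2.08]
```

View pics/g.png

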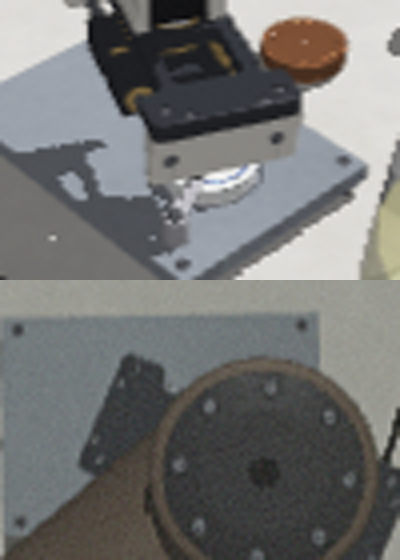

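The force on the stud is now about 5.5 N along the tangent with no motion, so the clip should be at its stop. I'll back away and check.

```bash
python3 -m pendant '[{"claw":0,"linear":[0,0,2],"twist":0},{"claw":0,"linear":[0,0,4],"twist":0},{"claw":0,"linear":[0,0,8],"twist":0},{"claw":0,"linear":[0,0,12],"twist":0},{"claw":0,"linear":[-20,0,5],"twist":0},{"claw":0,"linear":[-25,0,0],"twist":0},{"claw":0,"linear":[-25,0,0],"twist":0},{"claw":0,"linear":[-25,0,0],"twist":0},{"claw":0,"linear":[-25,0,0],"twist":0},{"claw":0,"linear":[-20,0,0],"twist":0}]'
python3 -m pendant '[{"claw":0,"linear":[0,-25,15],"twist":0},{"claw":0,"linear":[0,-25,15],"twist":0},{"claw":0,"linear":[0,-25,15],"twist":0},{"claw":0,"linear":[0,-25,15],"twist":0},{"claw":0,"linear":[0,-25,10],"twist":0},{"claw":0,"linear":[0,-25,0],"twist":0},{"claw":0,"linear":[0,-25,0],"twist":0},{"claw":0,"linear":[0,-25,0],"twist":0},{"claw":0,"linear":[0,-10,0],"twist":0},{"claw":0,"linear":[0,0,0],"twist":0}]'
python3 - <<'E'
from h import *
st()
im,D=snapshot('scene');im2,D2=snapshot('top');save('s7.png',im);save('t7.png',im2)
save('k.png',np.vstack([cv2.resize(im[200:262,280:380],(480,298),interpolation=cv2.INTER_CUBIC),cv2.resize(im2[175:237,270:370],(480,298),interpolation=cv2.INTER_CUBIC)]))
for n in('scene','top'):
    for b in boxes_of(n,'clip_stud')[:3]:print(n,b,atz(n,b['xy'],.066))
lid()
E
```

```text
clock: 14.63
tool_pos: [0.4581, 0.1835, 0.1908]
orientation: [-123.5, 89.9, 34.4]
force: [-0.2, -0.1, 0.2]
opening: 0.0004
clock: 15.47
tool_pos: [0.4721, 0.4059, 0.1879]
orientation: [131.9, 90.0, -70.1]
force: [0.4, -1.1, -0.2]
opening: 0.0004
t 15.4667 tcp [0.4721 0.4059 0.1879] tooly ang 248.03204855597713 pitch 89.9810591558845 F [ 0.42 -1.12 -0.22] op 0.0003696422828836276
scene {'xy': [321.9, 242.5], 'confidence': 0.53} [0.46689615 0.13440144 0.066     ]
scene 151 lid z 0.034275578826517474 tilt deg [-3.59233958 -2.26311008] std 0.001902697569359834 plate z [0.0217 0.0236 0.0234 0.0222 0.0227 0.0205]
top 176 lid z 0.03263585978154547 tilt deg [-1.52795255 -0.7822917 ] std 0.0022252672313188573 plate z [0.0201 0.0214 0.021  0.0238 0.0211 0.0166]
```

View pics/k.png

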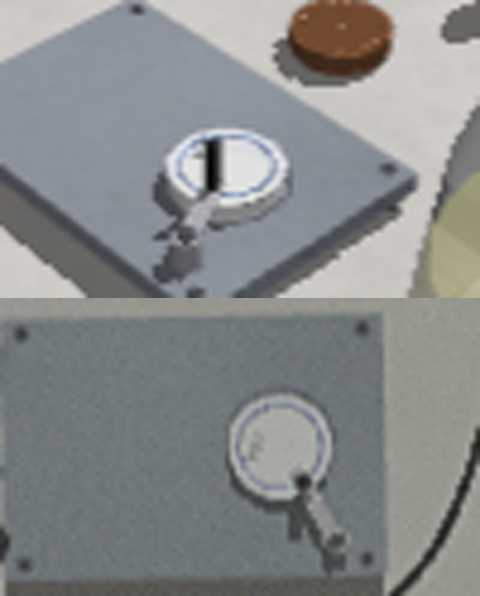

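Run:
```python
from h import *
f=lambda x,y,z:atz('top',(270+(x+.5)/4.8-.5,175+(y-298+.5)*62/298-.5),z)[:2]
g=lambda x,y,z:atz('scene',(280+(x+.5)/4.8-.5,200+(y+.5)*62/298-.5),z)[:2]
s=[f(303,481,.066),g(213,142,.066)];p=[f(338,541,.0415),g(186,231,.0415)]
for a,b in zip(s,p):print(a,b,np.hypot(*(a-b)),np.degrees(np.arctan2(*(a-b)[::-1])))
print('want',28.6+2.1, 'ref pivots .4661 .1461 / .4675 .1468','dish',f(280,447,.0335))
im=cv2.imread('pics/t7.png');o=cv2.imread('pics/top1.png');d=cv2.absdiff(im,o).max(2)
for c in((220,225),(244,262),(278,257),(261,153),(305,154),(217,168),(302,85),(319,116),(407,247)):print(c,d[c[1]-12:c[1]+12,c[0]-12:c[0]+12].mean().round(1))
```

```text
[0.49824066 0.16660752] [0.46519304 0.14556381] 0.03917886249181716 32.48773142907183
[0.50058123 0.16687694] [0.46774249 0.14796651] 0.037894418026784824 29.93580241661765
want 30.700000000000003 ref pivots .4661 .1461 / .4675 .1468 dish [0.51749562 0.17914407]
(220, 225) 96.1
(244, 262) 15.8
(278, 257) 6.7
(261, 153) 8.5
(305, 154) 8.0
(217, 168) 8.2
(302, 85) 8.3
(319, 116) 8.9
(407, 247) 8.8
```

```bash
python3 -c "
from plant import *
close_job()"
```

```text
the job is handed in; nothing more can be done
```

The dish is seated in the recess and the clip is swung over it up to its stop. I handed the job in at about 16 s on the robot's clock. I pushed the dish across the plate with the shut fingers, without gripping or lifting it, and pushed the stud only after the dish had dropped in.

**Dish:** before the clip moved, the scene camera's depth put the lid top at 33.8 mm (33.5 expected if seated), level within 1°. The depth readings taken after the clip closed (32.6 to 34.3 mm, tilt up to about 4°) are disturbed by the stud and arm standing over the lid. They do not suggest the dish has shifted.

**Clip:** just before I backed off, the stud was taking about 5.5 N along its path with no motion. It needs about 0.5 N to move. Afterwards the two cameras put the clip arm at 32.5° and 29.9°, against 30.7° expected at the stop. They disagree by 2.5°, which is about the measuring error.

**Stud push:** my first push near the end stalled at about 5 N from friction and not from the stop. I then pushed along the tangent until it was firm.

**Other things:** the before-and-after picture comparison showed no change at the spots I checked for the tissue, the bottle, the tweezers and the look-alikes. The one clear difference was at the spare dish. I put that down to the arm or its shadow, since the fingers were about 19 cm up there. I did not check the spare dish separately.

The hand ended about 19 cm above the bench, well clear of everything.

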